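Feed a vial rack through the gated chute to the dock

ROBOT

A 6-joint arm with a two-finger parallel gripper is mounted at the origin on the work surface. World frame = base frame: x ahead of the robot, y to its left, z up, the work surface at z = 0. Lengths are in mm, angles in rad, forces in N, time in s.
With the tool pointing down it reaches from about 350 to 975 mm from the base axis. Payload 7.1 kg.
Tool frame: the origin (TCP) lies between the finger pads; the fingertips stand 8 mm ahead of it and the grasp point (between the pads) lies 11 mm behind it; x points along the fingers, y is the direction in which the jaws open and shut, and the axes are right-handed (so a half turn about x gives the same grasp; the last joint's range is limited). The gripper opens to 88 mm and grips with 3 to 60 N. Pads are 20 mm wide; open, the fingers measure 115 mm over their backs; the gripper's body (75 mm by 178 mm) begins 61 mm behind the grasp point.
Start: joints at [-1.344, 0.423, 1.63, -0, 1.089, -0.019], TCP at [152.102, -606.193, 201.875] pointing down, gripper open.
Joint ranges: [-3, 3], [-0.9, 2.11], [0.09, 2.58], [-1.31, 4.45], [0.11, 2.69], [-2.54, 2.54]. Speed limits (rad/s): [2.39, 2.39, 3.01, 3.14, 3.14, 3.14].

INTERFACE

Orientations are given as a rotation vector (axis times angle).
In Python, from workcell import ctrl gives the robot as it stands.
- The arm moves only by the tool apply_moves, never from a script. Its argument "increments" is a list of rows, each an object with "gripper": the opening in per cent of the stroke, from 0 (shut) to 100 (fully open); "delta_pos": the shift along the tool's x, y, z in cm, a list of three; "dr": the turn, a rotation vector about the tool's x, y, z in rad, a list of three. In form: [{"gripper": gripper, "delta_pos": [dx, dy, dz], "dr": [ax, ay, az]}, ...]. A call has exactly 5 rows; each row shifts and turns the commanded pose from where the row before left it, along the tool's axes as they then stand; what a row does not reach is not made up. A row lasts 1/12 s, in which the tool goes at most 41.7 mm and 7.16 degrees, less where a joint would pass 70% of its speed; a pose out of reach is approached as far as the arm can. A call with a gripper value outside its range is refused whole. The fingers move at their own pace and stop on an object; the grip force is fixed at half the most. Time passes only in rows, so rows that do not move let the fingers close, or fill a call up. It gives the time, the measured TCP pose, the force and the opening at its end, in the units of the state.
- ctrl.get_obs(): the state, without advancing time (a new reading comes with each control period).
- ctrl.get_image(name): name is "scene" or "top" or "wrist"; returns a dict with "img" (384x512x3 uint8, red, green, blue), "range_z" (384x512 float32, mm along the optical axis (not along the pixel's ray), 0 where there is no reading), "mtx" (3x3 intrinsics, pixels), "rvec" (rotation vector, rad) and "tvec" (3), from world to camera coordinates, as OpenCV has them. Camera axes: x right, y down, z forward; pixel columns grow to the right and rows downward; lengths in mm; the calibration is good to about 2 mm. The wrist camera is an equidistant fisheye: a pixel r from the principal point sees the ray r / f radians off the axis. A picture is of the moment at which its call begins.
- ctrl.close_job(): hands the job in, once; it reports no verdict.
The state is a dict: "t": time; "qpos": joint angles; "qvel": joint speeds; "joint_torque": joint torques, N m; "ee_pos": TCP position; "orientation": TCP orientation; "ft_force": force on the tool from outside, world axes, zero at the start; "moment": the same for the moment, N m; "width": finger opening in mm.
Only numpy, scipy, OpenCV 4.12 (cv2) and the standard library are available. Lean on these libraries where they do the work, as an engineer would, in place of code of your own. Each camera call takes 0.05 s, during which the arm holds its last target. There are 200 camera calls.

TASK

With a fingertip, swing the chute's sprung gate open by its long rail and keep it held open while you push the vial rack by its upright end plate along the chute, under the gate without the gate touching it, until the rack is fully home against the end stop. Then let go, so that the gate falls shut behind the rack. Only push: do not lift the rack, and leave the other things on the bench where they stand.

Things in the scene. Friction and masses are not known exactly. Their poses are not given: they have to be found in the camera images.
- chute: Open aluminium chute fixed to the bench (all sizes here in mm), 370 long (x) by 104 wide (y). Origin: centre of its underside, on the bench; the rack travels along +x, z up. Floor top at z 8. Guide walls: inside faces at y -41 and +41, 6 thick, tops at z 20. End stop: face at x 167, top at z 32. Gate crosses at x 85. Hinge bearings 44 high at x 66 and 106, y -54; a rest post 33 high at x 85, y 49.
- hinge (a point): Point on the gate's hinge line, in the gate's plane: x 85, y -50, z 38 of the chute. The line runs along the chute's x. Axes as the chute's. The gate's flap is an aluminium plate 4 thick across the chute: shut, it covers y -38 to +50, z 25 to 58 of the chute.
- gate (a joint): Gate angle (rad): 0 shut, grows as the flap swings up, stops at 1.3. The flap clears the rack from 0.7; 0.95 to 1.2 is comfortably open. Opened by pushing the rail sideways to the chute's -y (outward, over the wall on the hinge side). At angle q the rail's centre is at y -50 + 30 sin(0.70 - q), z 38 + 30 cos(0.70 - q). Spring and weight shut it when let go; holding takes about 2 to 4 N.
- rail_end (a point): Free (upstream) end of the gate's rail, a straight round steel bar of 8 diameter, parallel to the chute, 30 from the hinge line and fixed to the flap. Shut: x -180, y -31, z 61 of the chute, leaning over the chute. Beneath the rail are only the chute and the rack. Moves with the gate.
- rail_root (a point): Other end of the rail's centreline, 10 before the gate (x 75 of the chute), where a bar joins it to the hinge; moves with the gate.
- rack: Oak vial rack, loose on the chute floor, about 0.25 kg. Origin: centre of the block's underside; x along the chute's +x, z up. Block 70 (x) by 76 (y) by 22 high, nine white caps 4 high on top. A strip 30 wide, 5 high runs back to an upright end plate 8 thick, 76 wide, 42 high; its rear face, to be pushed, is at x -130. The shut rail passes 7 above the plate; the shut gate clears the strip.
- dock (a point): Where the rack's origin is when home against the end stop: on the chute floor, x 132, y 0 of the chute.
- jar_a: Bystander: closed pink sample jar with white cap, 52 diameter, about 85 high. Origin: centre of its underside.
- jar_b: Bystander: a second jar like it.
- vial: Bystander: capped glass vial, 24 diameter, 50 high, standing. Origin: centre of its underside.
- dish: Bystander: shallow white dish, 84 diameter, 18 high. Origin: centre of its underside.
- box: Bystander: open grey plastic box, 85 by 60 by 24 high. Origin: centre of its underside.
- block: Bystander: oak block with four holes, 90 by 35 by 22 high. Origin: centre of its underside.
Not all that is in view belongs to the job. What is shaped like the rack but orange or red is not meant.

How it is judged (in metres and radians):
On the way, in this order (a step that is already met when the one before it is completed fails the run):
1. the gate is held open (past 0.8 rad) while the rack is still wholly in front of it (value of joint gate above 0.8 rad and x of rack in the frame of chute below 0.045 m), for 0.2 s.
2. the rack is half-way under the gate, which is still held open (value of joint gate above 0.6 rad and x of rack in the frame of chute above 0.085 m), for 0.05 s.
3. the rack is home against the end stop (x of rack in the frame of chute above 0.127 m), for 0.1 s.
At the end, for the whole second after the job is handed in: The rack lies flat in the chute, at rest, its origin within 6 mm of the dock point (against the end stop), and the gate has fallen shut behind it (below 0.08 rad) (distance between rack and dock below 0.006 m and angle between the x axis of rack and the x axis of chute, either way round below 0.1 rad and angle between rack's own z axis and vertical below 0.06 rad and linear speed of rack below 0.01 m/s and value of joint gate below 0.08 rad and velocity of joint gate below 0.1 rad/s); the robot touches nothing.
It fails at once if the gate touches the rack (more than 0.5 N) (contact force between gate and rack above 0.5 N).
It fails at once if the rack is lifted (more than 8 mm off the chute floor) or tipped (z of rack in the frame of chute above 0.016 m or angle between rack's own z axis and vertical above 0.15 rad).
It fails at once if a bystander is moved more than 20 mm or tipped over (distance of any of jar_a, jar_b, vial, dish, box, block from where it was at the start of the episode above 0.02 m or angle between any of jar_a, jar_b, vial, dish, box, block's own z axis and vertical above 0.4 rad).
It also fails if it takes over 48 s, if anything falls off the work surface, if the arm or the gripper's body presses on something with over 40 N, if the wrist force passes 120 N, or if a joint passes its speed limit or range.

## Working session

There is one attempt and no reset: what is moved stays moved. The work goes in short steps, Python scripts to look and compute and a tool call to move; the robot and the scene stay as the last step left them, time stands still between calls to the robot, and variables do not carry over. Pictures are saved under pics/ and viewed, about 8 in all and at most 12, crops included, and the job is handed in when it is done.

Besides the shell and the picture viewer there is one more tool, called as name(argument=value, ...) on one line, values as JSON. apply_moves: Moves the arm, as the interface text tells. Its arguments: {"type":"object","properties":{"increments":{"type":"array","items":{"type":"object","properties":{"gripper":{"type":"number"},"delta_pos":{"type":"array","items":{"type":"number"}},"dr":{"type":"array","items":{"type":"number"}}}}}},"required":["increments"]}

```bash
mkdir -p pics
cat > h.py <<'E'
import numpy as np, cv2, pickle
from workcell import ctrl
def snap(n,tag):
    d=ctrl.get_image(n); pickle.dump(d,open(f'pics/{tag}.pkl','wb')); cv2.imwrite(f'pics/{tag}.png',d['img'][:,:,::-1]); return d
def cloud(d):
    z=d['range_z'].astype(float); K=np.array(d['mtx']); v,u=np.mgrid[:z.shape[0],:z.shape[1]]
    P=np.stack([(u-K[0,2])/K[0,0]*z,(v-K[1,2])/K[1,1]*z,z],-1)
    R=cv2.Rodrigues(np.array(d['rvec'],float))[0]
    W=(P-np.array(d['tvec']).reshape(3))@R; W[z==0]=np.nan; return W
E
python3 - <<'E'
from h import *
a=snap('scene','s0');b=snap('top','t0')
cv2.imwrite('pics/st0.png',np.vstack([a['img'],b['img']])[:,:,::-1])
for d in(a,b):print(d['mtx'],d['rvec'],d['tvec'])
print(ctrl.get_obs())
E
```

```text
[[416.66398398   0.         262.19546982]
 [  0.         416.66398398 191.39030071]
 [  0.           0.           1.        ]] [ 2.05166818  0.90090343 -0.44853678] [-426.84017465 -169.82491503 1428.10069599]
[[436.46272049   0.         253.81600626]
 [  0.         436.46272049 189.15640819]
 [  0.           0.           1.        ]] [ 2.16351009 -2.15266642  0.19643211] [  23.5641167   575.39778959 1118.68560715]
{'t': 0.1, 'qpos': array([-1.34403089e+00,  4.23734042e-01,  1.63061612e+00, -1.04026652e-05,
        1.08861876e+00, -1.90293260e-02]), 'qvel': array([ 0.00159694, -0.00025508, -0.00221423,  0.00060155, -0.00085805,
       -0.000762  ]), 'joint_torque': array([-4.37181134e-04, -5.45616853e+01, -2.74324983e+01,  6.44992897e-02,
        1.88517227e-02, -3.68708072e-05]), 'ee_pos': array([ 151.96237197, -605.68798526,  201.19742815]), 'orientation': array([ 2.09117229,  0.25976747, -2.09149228]), 'ft_force': array([-0.667551  ,  0.39869715, -0.13179888]), 'moment': array([-0.00072373,  0.04494954,  0.00029767]), 'width': 87.89308586247655}
```

View pics/t0.png

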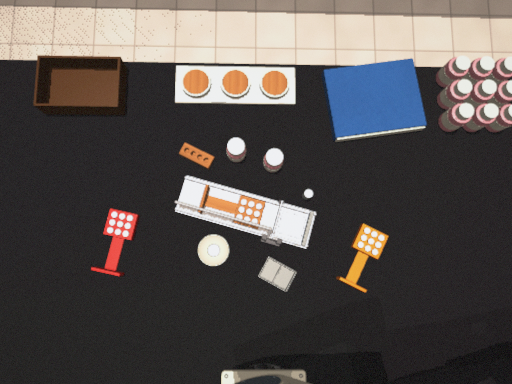

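View pics/s0.png

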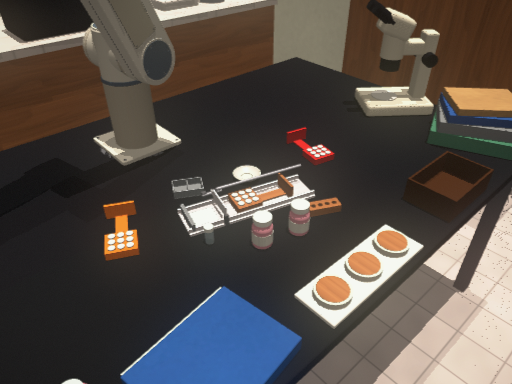

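The top view shows the aluminium chute from (178,190) to (312,235), with an oak rack inside whose plate is at (205,198) and block at (250,210). The gate is near (275,225), with its black hinge at (272,240), on the robot side. There are three rack-shaped things: red at (120,240), yellow-orange at (363,255) and oak at (235,207). The oak one is meant, because it is oak-coloured and lies in the chute. I'll confirm that with a crop and fit the pose.

```bash
cat > fit.py <<'E'
from h import *
from scipy.optimize import least_squares
def load(t): return pickle.load(open(f'pics/{t}.pkl','rb'))
t=load('t0'); W=cloud(t)
w=W[165:255,165:325].reshape(-1,3)
for n,(u,v) in dict(upl=(180,190),plate=(205,198),stop=(312,228),floor=(190,197),hinge=(272,240),cap=(250,210)).items(): print(n,W[v,u].round(1))
z=W[165:255,165:325,2]
print('z hist',np.histogram(z[np.isfinite(z)],[-20,-4,4,6,11,15,18,22,28,36,46,54,58,70,90]))
s=load('s0');V=cloud(s)
im=cv2.resize(t['img'][160:260,165:325],None,fx=5,fy=5,interpolation=cv2.INTER_CUBIC)
cv2.imwrite('pics/crop1.png',im[:,:,::-1])
h=np.nan_to_num(np.clip(z/70*255,0,255)).astype(np.uint8)
cv2.imwrite('pics/h1.png',cv2.resize(cv2.applyColorMap(h,cv2.COLORMAP_JET),None,fx=5,fy=5,interpolation=0))
cv2.imwrite('pics/crop2.png',np.vstack([cv2.resize(im,(800,500))[:,:,::-1]]))
E
python3 fit.py; python3 -c "
import cv2,numpy as np
a=cv2.imread('pics/crop1.png');b=cv2.imread('pics/h1.png')
a=cv2.resize(a,(480,300));b=cv2.resize(b,(480,270));cv2.imwrite('pics/cc.png',np.vstack([a,b]))
s=cv2.imread('pics/s0.png');cv2.imwrite('pics/sc.png',cv2.resize(s[145:245,165:350],None,fx=4,fy=4,interpolation=2))"
```

```text
upl [578.1 228.   -1.4]
plate [552.5 156.7  28.3]
stop [ 475.6 -134.8   -2.2]
floor [557.8 199.2   7. ]
hinge [442.3 -24.3   5.3]
cap [520.1  36.3  37.1]
z hist (array([ 259, 7745,  820, 2397,  712,  267,  428,  229,  697,  204,  173,
         46,  353,   17]), array([-20,  -4,   4,   6,  11,  15,  18,  22,  28,  36,  46,  54,  58,
        70,  90]))
```

View pics/cc.png

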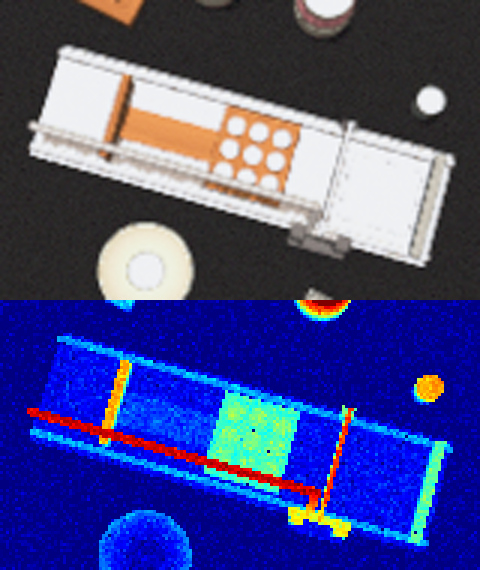

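View pics/sc.png

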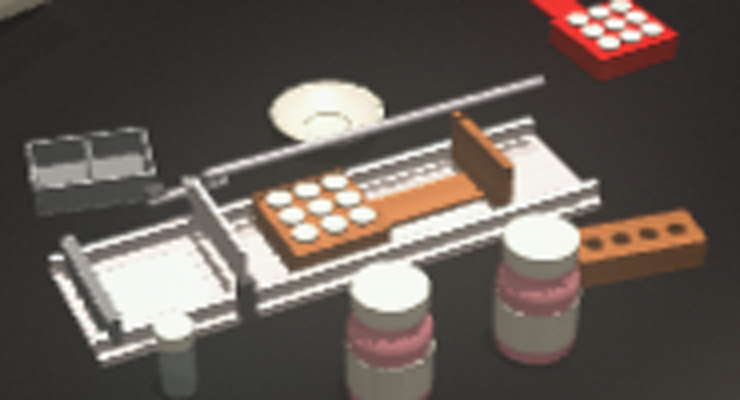

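Confirmed: the oak rack (plate, strip, block with nine caps) sits in the chute upstream of the gate, and the depth map is clear. Next I fit the chute pose and rack position with a height model, and cross-check in the scene camera.

```bash
cat > fit2.py <<'E'
from h import *
from scipy.optimize import minimize
from scipy.ndimage import gaussian_filter
def model(rx,q=0.0,ry=0.0):
    # 1mm grid height map, x -230..230, y -110..110
    x,y=np.meshgrid(np.arange(-230,231),np.arange(-110,111),indexing='ij'); H=np.zeros(x.shape)
    def b(x0,x1,y0,y1,z): m=(x>=x0)&(x<=x1)&(y>=y0)&(y<=y1); H[m]=np.maximum(H[m],z)
    b(-185,185,-52,52,0); b(-185,185,-47,47,8); b(-185,185,-47,-41,20); b(-185,185,41,47,20); b(167,179,-47,47,32)
    b(rx-35,rx+35,ry-38,ry+38,32); b(rx-122,rx-35,ry-15,ry+15,13); b(rx-130,rx-122,ry-38,ry+38,50)
    if q is not None:
        yr=-50+30*np.sin(.7-q); zr=38+30*np.cos(.7-q); b(-180,75,yr-4,yr+4,zr+3)
        if q<.1: b(83,87,-38,50,58)
    return H
def fit(cl,p0,q=0.0):
    P=cl[np.isfinite(cl).all(1)]
    def f(p):
        c,s=np.cos(p[2]),np.sin(p[2]); d=P[:,:2]-p[:2]
        X=d@np.array([[c,-s],[s,c]])
        H=gaussian_filter(model(p[3],q),1.0)
        h=cv2.remap(H.astype(np.float32),(X[:,1]+110).astype(np.float32),(X[:,0]+230).astype(np.float32),1,borderMode=cv2.BORDER_CONSTANT).ravel()
        ins=(abs(X[:,0])<200)&(abs(X[:,1])<58)&~((abs(X[:,0]-86)<32)&(X[:,1]<-46))
        r=np.minimum(abs(P[:,2]-h),12); return r[ins].mean()
    best=minimize(f,p0,method='Nelder-Mead',options=dict(initial_simplex=[p0]+[np.array(p0)+e for e in np.diag([6,6,.04,8])],xatol=.01,fatol=1e-4,maxiter=600))
    return best.x,best.fun
if __name__=='__main__':
    ld=lambda t: pickle.load(open(f'pics/{t}.pkl','rb'))
    W=cloud(ld('t0'))[150:265,160:330].reshape(-1,3)
    p,e=fit(W,[518,31,np.arctan2(-334,-90.),5]);print('top',p,e)
    V=cloud(ld('s0'))[140:250,165:350].reshape(-1,3)
    p2,e2=fit(V,list(p));print('scene',p2,e2)
    o=ctrl.get_obs();R=cv2.Rodrigues(o['orientation'])[0];print('tool axes cols\n',R.round(3))
    c,s=np.cos(p[2]),np.sin(p[2]);print('chute x',c,s,'tooly.angle',np.arctan2(R[1,1],R[0,1]),'tool z',np.arctan2(R[1,2],R[0,2]))
E
python3 fit2.py
```

```text
top [518.81881258  48.45724652  -1.84348595   4.18070279] 3.2548147073133067
scene [519.85040918  48.11539679  -1.84308183   8.52847787] 4.3145743518906965
tool axes cols
 [[-0.     0.243 -0.97 ]
 [ 0.001 -0.97  -0.243]
 [-1.    -0.001 -0.   ]]
chute x -0.2693226453132963 -0.9630500053068108 tooly.angle -1.3249967196487522 tool z -2.895793069810682
```

```bash
cat > chk.py <<'E'
from fit2 import *
def chk(tag,sl,p=(518.8,48.5,-1.8435)):
    W=cloud(pickle.load(open(f'pics/{tag}.pkl','rb')))[sl].reshape(-1,3); c,s=np.cos(p[2]),np.sin(p[2])
    X=np.c_[(W[:,:2]-p[:2])@np.array([[c,-s],[s,c]]),W[:,2]]
    def st(n,m): 
        Q=X[m]; print(tag,n,len(Q),'x',np.percentile(Q[:,0],[2,50,98]).round(1),'y',np.percentile(Q[:,1],[2,50,98]).round(1),'z',np.median(Q[:,2]).round(1)) if len(Q) else print(n,0)
    x,y,z=X.T
    st('rail',(z>55)&(z<75)&(x>-200)&(x<70)&(abs(y)<80)&~((y>-18)&(z<58)))
    st('rail up',(z>55)&(z<75)&(x>-200)&(x<-100)&(abs(y)<80)); st('rail dn',(z>55)&(z<75)&(x>0)&(x<70)&(abs(y)<80))
    st('plate',(z>42)&(z<55)&(x>-180)&(x<70)&(abs(y+5)<43)&(y>-20))
    st('stop',(z>27)&(z<38)&(x>150)&(x<200)&(abs(y)<50))
    st('block',(z>28)&(z<40)&(x>-80)&(x<81)&(abs(y)<50)&(y>-24))
    for n,a in(('w+',1),('w-',-1)):
      for l,(u,v) in(('up',(-170,-60)),('dn',(0,60))): st(n+l,(z>15)&(z<25)&(x>u)&(x<v)&(a*y>34)&(a*y<58))
    st('gate',(z>42)&(x>72)&(x<100)&(y>-30)&(y<60))
if __name__=='__main__':
    chk('t0',np.s_[150:265,160:330]); chk('s0',np.s_[140:250,165:350])
E
python3 chk.py
```

```text
t0 rail 300 x [-178.5  -54.7   64.5] y [-34.8 -31.2 -27.3] z 64.3
t0 rail up 98 x [-182.2 -141.4 -101.7] y [-34.7 -31.1 -27.4] z 64.5
t0 rail dn 86 x [ 1.8 34.9 68.5] y [-34.8 -31.2 -26.9] z 64.1
t0 plate 71 x [-121.2 -116.6 -113.2] y [-18.1   7.5  34.7] z 49.6
t0 stop 131 x [166.5 171.1 175.9] y [-45.4  -1.6  44. ] z 32.0
t0 block 546 x [-24.7   8.5  41.8] y [-22.8   5.9  36.6] z 32.0
t0 w+up 90 x [-165.9 -117.1  -62.8] y [40.5 43.3 46.3] z 20.2
t0 w+dn 52 x [ 1.  28.9 57.4] y [40.2 43.3 46.4] z 20.0
t0 w-up 96 x [-165.5 -114.9  -62.6] y [-47.2 -44.5 -38.9] z 19.9
t0 w-dn 58 x [ 1.4 30.2 59. ] y [-47.4 -44.2 -38.1] z 20.5
t0 gate 56 x [77.  83.8 86.3] y [-28.8   6.9  47.2] z 57.9
s0 rail 244 x [-176.7  -47.5   63.7] y [-32.7 -27.7 -23.8] z 63.8
s0 rail up 72 x [-178.8 -142.7 -102.3] y [-32.1 -27.8 -24.1] z 63.7
s0 rail dn 74 x [ 1.6 35.1 68.5] y [-32.6 -28.  -24.6] z 63.8
s0 plate 60 x [-119.1 -114.4 -111.4] y [-17.2  10.   37.4] z 49.1
s0 stop 112 x [167.8 173.1 177.2] y [-42.5   5.7  48. ] z 32.3
s0 block 399 x [-23.4  11.2  43.3] y [-22.8   8.5  39.4] z 32.0
s0 w+up 105 x [-165.9 -115.3  -64.8] y [36.7 46.1 49.4] z 19.4
s0 w+dn 102 x [ 0.9 27.1 57.8] y [35.9 44.2 49.3] z 20.2
s0 w-up 69 x [-167.8 -100.8  -62.5] y [-46.7 -42.1 -35.2] z 19.6
s0 w-dn 19 x [43.1 51.  59.4] y [-47.7 -41.1 -37.2] z 18.9
s0 gate 94 x [73.5 86.4 88. ] y [-29.1   9.2  50.2] z 55.1
```

The top-camera fit is self-consistent to about 1 mm and the scene camera agrees to about 3 mm. The chute origin is about (519, 48.5) at yaw −1.8435. The rack is at x≈8, with its rear face at chute x≈−121. First I turn the tool so its y lies along chute +y and its z along chute +x, with the jaws about half open.

apply_moves(increments=[{"gripper":51,"delta_pos":[0,0,0],"dr":[-0.117,0,0]},{"gripper":51,"delta_pos":[0,0,0],"dr":[-0.117,0,0]},{"gripper":51,"delta_pos":[0,0,0],"dr":[-0.117,0,0]},{"gripper":51,"delta_pos":[0,0,0],"dr":[-0.117,0,0]},{"gripper":51,"delta_pos":[0,0,0],"dr":[-0.117,0,0]}])

```text
t: 0.52
ee_pos: [152.0, -605.8, 201.4]
orientation: [1.727, 0.768, -1.726]
ft_force: [0.3, -0.1, -0.2]
width: 58.2
```

apply_moves(increments=[{"gripper":51,"delta_pos":[0,0,0],"dr":[-0.117,0,0]},{"gripper":51,"delta_pos":[0,0,0],"dr":[-0.117,0,0]},{"gripper":51,"delta_pos":[0,0,0],"dr":[-0.117,0,0]},{"gripper":51,"delta_pos":[0,0,0],"dr":[-0.117,0,0]},{"gripper":51,"delta_pos":[0,0,0],"dr":[0,0,0]}])

```text
t: 0.93
ee_pos: [152.0, -605.9, 201.4]
orientation: [1.404, 1.071, -1.404]
ft_force: [0.4, 0.2, -0.1]
width: 44.7
```

```bash
cat > st.py <<'E'
from h import *
C=np.array([518.8,48.5]);a=-1.8435
def st():
    o=ctrl.get_obs();R=cv2.Rodrigues(o['orientation'])[0];d=o['ee_pos'][:2]-C;c,s=np.cos(a),np.sin(a)
    F=o['ft_force'];print('t',round(o['t'],2),'chute xyz',(d@[c,s]).round(1),(d@[-s,c]).round(1),o['ee_pos'][2].round(1),'tip',(o['ee_pos'][2]-8).round(1),'F ch',(F[:2]@[c,s]).round(1),(F[:2]@[-s,c]).round(1),F[2].round(1),'w',o['width'].round(1),'yaw err',(np.arctan2(R[1,1],R[0,1])-a-np.pi/2).round(4),'tilt',R[2].round(3),'q',o['qpos'].round(2))
if __name__=='__main__': st()
E
python3 st.py
```

```text
Traceback (most recent call last):
  File "st.py", line 6, in <module>
    if __name__=='__main__': st()
                             ~~^^
  File "st.py", line 5, in st
    F=o['ft_force'];print('t',round(o['t'],2),'chute xyz',(d@[c,s]).round(1),(d@[-s,c]).round(1),o['ee_pos'][2].round(1),'tip',(o['ee_pos'][2]-8).round(1),'F ch',(F[:2]@[c,s]).round(1),(F[:2]@[-s,c]).round(1),F[2].round(1),'w',o['width'].round(1),'yaw err',(np.arctan2(R[1,1],R[0,1])-a-np.pi/2).round(4),'tilt',R[2].round(3),'q',o['qpos'].round(2))
                                                                                                                                                                                                                                   ^^^^^^^^^^^^^^^^
AttributeError: 'float' object has no attribute 'round'
```

apply_moves(increments=[{"gripper":51,"delta_pos":[0,0.75,-3.4],"dr":[0,0,0]},{"gripper":51,"delta_pos":[0,0.75,-3.4],"dr":[0,0,0]},{"gripper":51,"delta_pos":[0,0.75,-3.4],"dr":[0,0,0]},{"gripper":51,"delta_pos":[0,0.75,-3.4],"dr":[0,0,0]},{"gripper":51,"delta_pos":[0,0.75,-3.4],"dr":[0,0,0]}])

```text
t: 1.35
ee_pos: [234.2, -450.9, 201.6]
orientation: [1.41, 1.066, -1.41]
ft_force: [0.4, -1.1, 0.6]
width: 44.7
```

```bash
sed -i "s/o\['width'\].round(1)/round(float(o['width']),1)/" st.py; python3 st.py
```

```text
t 1.35 chute xyz 557.6 -139.6 201.6 tip 193.6 F ch 1.0 0.7 0.6 w 44.7 yaw err -0.004 tilt [-1. -0. -0.] q [-1.12  0.25  1.89  0.    1.   -0.84]
```

apply_moves(increments=[{"gripper":51,"delta_pos":[0,0.77,-3.5],"dr":[0,0,0]},{"gripper":51,"delta_pos":[0,0.77,-3.5],"dr":[0,0,0]},{"gripper":51,"delta_pos":[0,0.77,-3.5],"dr":[0,0,0]},{"gripper":51,"delta_pos":[0,0.77,-3.5],"dr":[0,0,0]},{"gripper":51,"delta_pos":[0,0.77,-3.5],"dr":[0,0,0]}])

```text
t: 1.77
ee_pos: [318.3, -292.7, 201.9]
orientation: [1.41, 1.065, -1.41]
ft_force: [1.2, 0.1, 0.7]
width: 44.9
```

apply_moves(increments=[{"gripper":51,"delta_pos":[0,0.77,-3.5],"dr":[0,0,0]},{"gripper":51,"delta_pos":[0,0.77,-3.5],"dr":[0,0,0]},{"gripper":51,"delta_pos":[0,0.77,-3.5],"dr":[0,0,0]},{"gripper":51,"delta_pos":[0,0.77,-3.5],"dr":[0,0,0]},{"gripper":51,"delta_pos":[0,0.77,-3.5],"dr":[0,0,0]}])

```text
t: 2.18
ee_pos: [402.5, -134.4, 202.0]
orientation: [1.41, 1.065, -1.41]
ft_force: [1.2, -0.4, -0.6]
width: 44.6
```

apply_moves(increments=[{"gripper":51,"delta_pos":[0,0.77,-3.5],"dr":[0,0,0]},{"gripper":51,"delta_pos":[0,0.77,-3.5],"dr":[0,0,0]},{"gripper":51,"delta_pos":[0,0.77,-3.5],"dr":[0,0,0]},{"gripper":51,"delta_pos":[0,0.77,-3.5],"dr":[0,0,0]},{"gripper":51,"delta_pos":[0,0.77,-3.5],"dr":[0,0,0]}])

```text
t: 2.6
ee_pos: [486.6, 24.0, 201.9]
orientation: [1.409, 1.066, -1.409]
ft_force: [0.4, -0.4, 1.4]
width: 44.4
```

```bash
python3 st.py
```

```text
t 2.6 chute xyz 32.3 -24.4 201.9 tip 193.9 F ch 0.3 0.5 1.4 w 44.4 yaw err -0.0031 tilt [-1. -0.  0.] q [ 0.02  0.22  1.93 -0.    0.99  0.3 ]
```

apply_moves(increments=[{"gripper":51,"delta_pos":[0,0.8,-3.5],"dr":[0,0,0]},{"gripper":51,"delta_pos":[0,0.8,-3.5],"dr":[0,0,0]},{"gripper":51,"delta_pos":[0,0.8,-3.5],"dr":[0,0,0]},{"gripper":51,"delta_pos":[0,0.8,-3.5],"dr":[0,0,0]},{"gripper":51,"delta_pos":[0,0.8,-3.0],"dr":[0,0,0]}])

```text
t: 3.02
ee_pos: [570.9, 177.4, 201.7]
orientation: [1.409, 1.066, -1.409]
ft_force: [0.6, -0.7, -0.8]
width: 44.6
```

apply_moves(increments=[{"gripper":51,"delta_pos":[2,0,0],"dr":[0,0,0]},{"gripper":51,"delta_pos":[2,0,0],"dr":[0,0,0]},{"gripper":51,"delta_pos":[2,0,0],"dr":[0,0,0]},{"gripper":51,"delta_pos":[0,0,0],"dr":[0,0,0]},{"gripper":51,"delta_pos":[0,0,0],"dr":[0,0,0]}])

```text
t: 3.43
ee_pos: [569.5, 174.9, 141.0]
orientation: [1.406, 1.068, -1.411]
ft_force: [0.2, -0.4, -0.1]
width: 44.8
```

```bash
python3 st.py; python3 -c "
from h import *
d=snap('wrist','w1');print(d['mtx'],d['rvec'],d['tvec'])
a=snap('top','t1')['img'][140:270,140:340];b=d['img']
cv2.imwrite('pics/v1.png',np.vstack([b,cv2.resize(a,(512,333))[:215]])[:,:,::-1])"
```

```text
t 3.43 chute xyz -135.4 14.8 141.0 tip 133.0 F ch 0.4 0.3 -0.1 w 44.8 yaw err -0.0017 tilt [-1.    -0.002  0.002] q [ 0.28  0.46  1.74 -0.    0.95  0.55]
[[297.31863964   0.         256.79453641]
 [  0.         297.31863964 196.46059161]
 [  0.           0.           1.        ]] [-2.84491731  0.39297138  0.05749003] [-499.30663412  295.3955971   419.20841809]
```

View pics/v1.png

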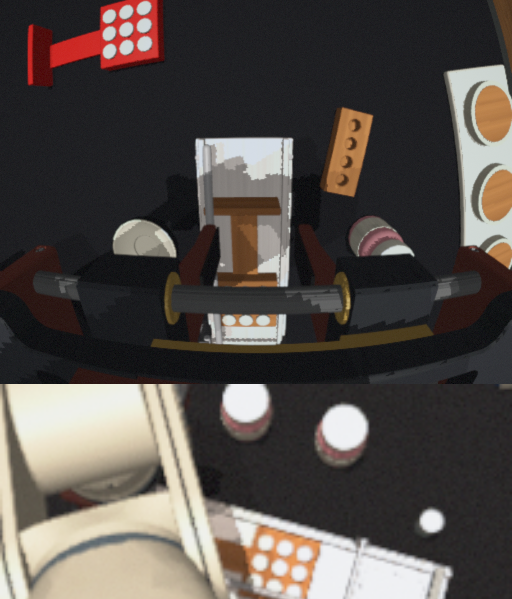

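The wrist view shows the fingers straddling the upstream chute floor, between its end at row 140 and the plate at row 205. The rail is on the left near column 207, outside the left finger. The camera sits on the upstream side, clear of the gate. I back up 17 mm and descend.

apply_moves(increments=[{"gripper":51,"delta_pos":[0,0.15,-1.7],"dr":[0,0,0]},{"gripper":51,"delta_pos":[2,0,0],"dr":[0,0,0]},{"gripper":51,"delta_pos":[2,0,0],"dr":[0,0,0]},{"gripper":51,"delta_pos":[1.8,0,0],"dr":[0,0,0]},{"gripper":51,"delta_pos":[0,0,0],"dr":[0,0,0]}])

```text
t: 3.95
ee_pos: [575.3, 191.4, 82.0]
orientation: [1.405, 1.069, -1.41]
ft_force: [-0.9, 0.0, 0.3]
width: 44.6
```

```bash
python3 st.py;python3 -c "
from h import *
d=snap('scene','s1');cv2.imwrite('pics/v2.png',cv2.resize(d['img'][100:250,160:360],None,fx=4,fy=4,interpolation=2)[:,:,::-1])"
```

```text
t 3.95 chute xyz -152.9 16.0 82.0 tip 74.0 F ch 0.3 -0.9 0.3 w 44.6 yaw err 0.0001 tilt [-1.    -0.003  0.002] q [0.3  0.55 1.74 0.   0.85 0.57]
```

View pics/v2.png

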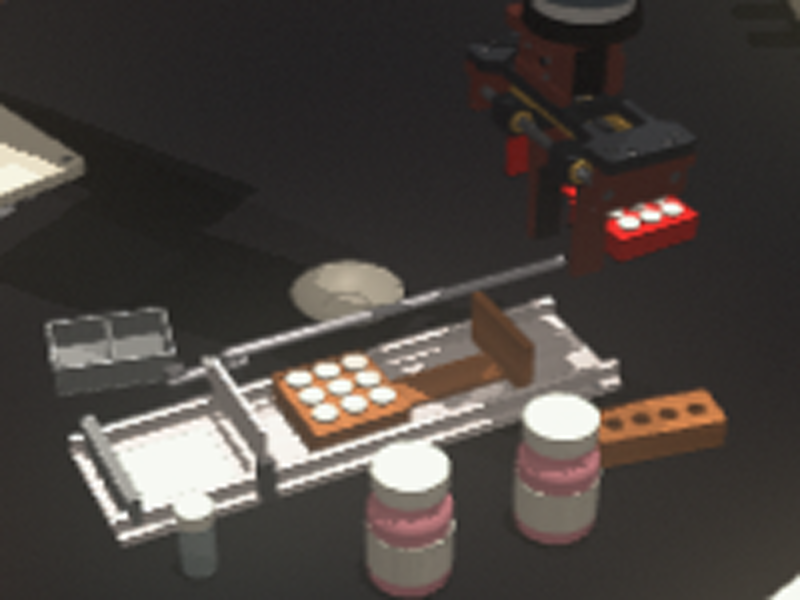

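The view shows both fingertips, at (545,235) and (585,270), above the chute mouth on the +y side of the rail. The plate at (503,335) is downstream. I descend to a tip height of about 30 mm.

apply_moves(increments=[{"gripper":51,"delta_pos":[0.9,0,0],"dr":[0,0,0]},{"gripper":51,"delta_pos":[0.9,0,0],"dr":[0,0,0]},{"gripper":51,"delta_pos":[0.9,0,0],"dr":[0,0,0]},{"gripper":51,"delta_pos":[0.9,0,0],"dr":[0,0,0]},{"gripper":51,"delta_pos":[0.9,0,0],"dr":[0,0,0]}])

```text
t: 4.42
ee_pos: [576.5, 191.1, 38.2]
orientation: [1.407, 1.068, -1.407]
ft_force: [0.6, 0.2, 0.2]
width: 44.6
```

apply_moves(increments=[{"gripper":51,"delta_pos":[0,-0.3,0],"dr":[0,0,0]},{"gripper":51,"delta_pos":[0,-0.4,0],"dr":[0,0,0]},{"gripper":51,"delta_pos":[0,-0.4,0],"dr":[0,0,0]},{"gripper":51,"delta_pos":[0,0,0],"dr":[0,0,0]},{"gripper":51,"delta_pos":[0,0,0],"dr":[0,0,0]}])

```text
t: 4.83
ee_pos: [565.8, 194.3, 39.4]
orientation: [1.407, 1.068, -1.406]
ft_force: [0.6, 0.4, -0.1]
width: 44.3
```

```bash
python3 st.py
```

```text
t 4.83 chute xyz -153.1 6.0 39.4 tip 31.4 F ch -0.5 0.5 -0.1 w 44.3 yaw err 0.0011 tilt [-1.     0.001 -0.   ] q [0.31 0.61 1.78 0.   0.76 0.58]
```

apply_moves(increments=[{"gripper":51,"delta_pos":[0,-0.3,0],"dr":[0,0,0]},{"gripper":51,"delta_pos":[0,-0.3,0],"dr":[0,0,0]},{"gripper":51,"delta_pos":[0,-0.3,0],"dr":[0,0,0]},{"gripper":51,"delta_pos":[0,-0.3,0],"dr":[0,0,0]},{"gripper":51,"delta_pos":[0,-0.3,0],"dr":[0,0,0]}])

```text
t: 5.25
ee_pos: [558.3, 197.3, 42.9]
orientation: [1.413, 1.061, -1.394]
ft_force: [13.9, -16.1, 24.4]
width: 44.9
```

```bash
python3 st.py
cat > gate.py <<'E'
import sys; from h import *
tag=sys.argv[1]; W=cloud(snap('top',tag)).reshape(-1,3); V=cloud(snap('scene',tag+'s')).reshape(-1,3)
c,s=np.cos(-1.8435),np.sin(-1.8435)
for n,w,p in(('top',W,(518.8,48.5)),('scene',V,(520,47.0))):
    X=np.c_[(w[:,:2]-p)@np.array([[c,-s],[s,c]]),w[:,2]]; x,y,z=X.T
    def m(n2,k):
        Q=X[k]; print(n,n2,len(Q),np.nanmedian(Q,0).round(1) if len(Q) else '',np.nanpercentile(Q,[3,97],0).round(1).tolist() if len(Q) else '')
    m('rail',(z>55)&(z<75)&(x>10)&(x<68)&(y<-10)&(y>-85))
    g=(abs(x-85)<7)&(z>45)&(z<140)&(y>-45)&(y<70); m('flap',g)
    m('plate',(z>44)&(z<53)&(x>-140)&(x<20)&(y>10)&(y<37)); m('block',(z>28)&(z<38)&(x>-45)&(x<165)&(abs(y)<37)&(abs(x-85)>8))
E
python3 gate.py g1
```

```text
t 5.25 chute xyz -153.9 -2.0 42.9 tip 34.9 F ch 11.7 17.7 24.4 w 44.9 yaw err 0.003 tilt [-1.     0.013 -0.004] q [ 0.32  0.59  1.8  -0.01  0.74  0.6 ]
top rail 71 [ 39.2 -36.4  67.5] [[12.4, -39.7, 63.6], [66.0, -32.3, 71.3]]
top flap 73 [83.9  2.9 66.8] [[82.4, -41.0, 48.7], [86.4, 42.5, 77.2]]
top plate 3 [-114.    34.5   51.8] [[-115.4, 30.6, 45.7], [-113.0, 35.4, 51.9]]
top block 576 [ 8.7  3.2 32.1] [[-24.2, -27.6, 28.3], [41.5, 35.0, 36.9]]
scene rail 61 [ 40.3 -34.9  67.6] [[11.7, -41.7, 62.8], [65.2, -31.6, 70.3]]
scene flap 131 [85.4 16.2 61.1] [[82.7, -37.4, 46.0], [86.4, 47.5, 77.6]]
scene plate 24 [-115.4   23.1   49.6] [[-120.8, 12.4, 45.2], [-113.2, 36.3, 53.0]]
scene block 429 [10.4  3.8 32. ] [[-24.2, -33.9, 28.5], [42.0, 35.0, 36.5]]
```

The rail contact jams: the rail rises on its arc and the finger friction is high, with the force pointing nearly along the radius. I need to move up with the rail, so I relieve the contact by raising the tool.

apply_moves(increments=[{"gripper":51,"delta_pos":[-0.4,0,0],"dr":[0,0,0]},{"gripper":51,"delta_pos":[-0.3,0,0],"dr":[0,0,0]},{"gripper":51,"delta_pos":[0,0,0],"dr":[0,0,0]},{"gripper":51,"delta_pos":[0,0,0],"dr":[0,0,0]},{"gripper":51,"delta_pos":[0,0,0],"dr":[0,0,0]}])

```text
t: 5.77
ee_pos: [553.1, 198.3, 47.0]
orientation: [1.409, 1.066, -1.403]
ft_force: [3.4, -4.0, 9.0]
width: 44.4
```

```bash
python3 st.py; python3 gate.py g2
```

```text
t 5.77 chute xyz -153.5 -7.3 47.0 tip 39.0 F ch 2.9 4.3 9.0 w 44.4 yaw err 0.0014 tilt [-1.     0.003 -0.001] q [ 0.32  0.58  1.8  -0.    0.75  0.6 ]
top rail 71 [ 39.  -40.7  69.3] [[12.4, -44.4, 65.7], [65.7, -36.8, 73.5]]
top flap 79 [83.7  1.1 73.4] [[82.3, -43.2, 52.3], [86.3, 41.4, 92.6]]
top plate 6 [-115.3   32.9   50.4] [[-117.9, 28.4, 48.4], [-113.5, 35.3, 52.3]]
top block 610 [ 8.3  1.5 32.2] [[-24.0, -31.4, 28.5], [41.4, 34.8, 37.2]]
scene rail 63 [ 38.9 -38.4  69.5] [[12.2, -43.2, 65.1], [66.9, -35.6, 72.1]]
scene flap 137 [85.5 11.1 67.6] [[82.2, -41.2, 47.7], [86.8, 42.4, 89.7]]
scene plate 27 [-115.3   25.4   49. ] [[-120.6, 13.1, 44.2], [-112.4, 35.2, 52.1]]
scene block 432 [10.9  3.8 32.3] [[-24.8, -33.9, 28.7], [42.1, 34.7, 36.2]]
```

apply_moves(increments=[{"gripper":51,"delta_pos":[-0.3,-0.2,0],"dr":[0,0,0]},{"gripper":51,"delta_pos":[-0.1,-0.3,0],"dr":[0,0,0]},{"gripper":51,"delta_pos":[0,-0.3,0],"dr":[0,0,0]},{"gripper":51,"delta_pos":[0,-0.3,0],"dr":[0,0,0]},{"gripper":51,"delta_pos":[0.05,-0.3,0],"dr":[0,0,0]}])

```text
t: 6.28
ee_pos: [536.6, 202.0, 48.8]
orientation: [1.405, 1.069, -1.408]
ft_force: [-0.2, 0.0, 0.2]
width: 44.9
```

```bash
python3 st.py; python3 gate.py g3
```

```text
t 6.28 chute xyz -152.6 -24.2 48.8 tip 40.8 F ch 0.0 -0.2 0.2 w 44.9 yaw err 0.001 tilt [-1.    -0.002  0.001] q [0.34 0.57 1.83 0.   0.75 0.61]
top rail 71 [ 38.8 -31.2  64.2] [[12.0, -34.6, 59.6], [65.8, -27.1, 69.0]]
top flap 63 [84.  -1.  57.8] [[81.7, -39.1, 46.5], [86.2, 45.5, 62.1]]
top plate 26 [-116.4   25.5   49.4] [[-121.0, 11.0, 46.4], [-113.2, 34.8, 52.2]]
top block 580 [ 8.5  3.9 31.9] [[-24.2, -34.8, 28.4], [41.2, 35.1, 36.8]]
scene rail 62 [ 38.4 -29.4  63.4] [[11.8, -34.2, 58.8], [65.4, -26.3, 66.4]]
scene flap 86 [85.2  4.8 56. ] [[81.3, -36.6, 45.3], [86.8, 48.9, 60.3]]
scene plate 25 [-116.2   24.8   48.9] [[-120.1, 11.4, 45.2], [-112.6, 36.2, 51.2]]
scene block 425 [11.2  4.1 32.2] [[-23.3, -33.1, 28.8], [42.1, 35.0, 36.4]]
```

The gate slipped and fell shut: the finger is now at y≈−50, past the rail. I'll look.

```bash
python3 -c "
from h import *
d=pickle.load(open('pics/g3s.pkl','rb'));w=snap('wrist','w3')
e=pickle.load(open('pics/g2s.pkl','rb'))
f=lambda d:cv2.resize(d['img'][125:205,230:350],None,fx=3.3,fy=3.3,interpolation=2)
a=np.hstack([f(e),f(d)]);b=cv2.resize(w['img'][90:384,100:420],None,fx=1.1,fy=1.1)
o=np.zeros((a.shape[0]+b.shape[0],a.shape[1],3),np.uint8);o[:a.shape[0]]=a;o[a.shape[0]:,:b.shape[1]]=b
cv2.imwrite('pics/v3.png',o[:,:,::-1]);print(o.shape)"
```

```text
(587, 792, 3)
```

View pics/v3.png

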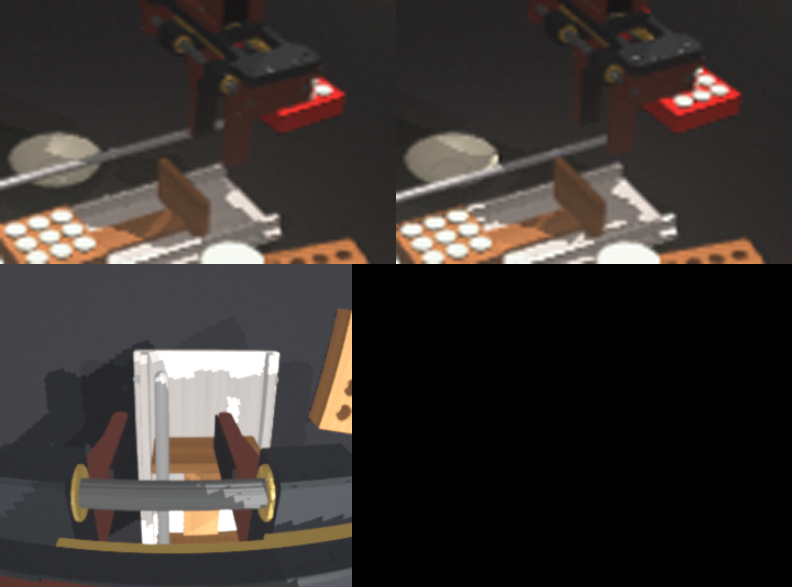

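```bash
python3 -c "
from h import *
c,s=np.cos(-1.8435),np.sin(-1.8435)
for tag,yt in(('g2s',-7.3),('g3s',-24.2),('s1',16)):
    w=cloud(pickle.load(open(f'pics/{tag}.pkl','rb')))[90:205,230:350].reshape(-1,3)
    X=np.c_[(w[:,:2]-(520,47.))@np.array([[c,-s],[s,c]]),w[:,2]]; X[:,1]-=yt; X[:,0]+=153
    for lo,hi in((12,60),(-60,-12)):
      Q=X[(abs(X[:,0])<25)&(X[:,1]>lo)&(X[:,1]<hi)&(X[:,2]>25)&(X[:,2]<120)]
      for a in range(25,120,8):
        q=Q[(Q[:,2]>=a)&(Q[:,2]<a+8)]
        if len(q): print(tag,lo,a,len(q),np.percentile(q[:,0],[5,95]).round(0),np.percentile(q[:,1],[5,50,95]).round(0))
"
```

```text
g2s 12 65 8 [-11.  10.] [25. 28. 31.]
g2s 12 73 22 [-10.  12.] [24. 30. 32.]
g2s 12 81 20 [-11.  10.] [27. 29. 31.]
g2s 12 89 18 [-10.  11.] [28. 30. 32.]
g2s 12 97 18 [-10.  11.] [25. 30. 33.]
g2s 12 105 22 [-11.  11.] [26. 31. 34.]
g2s 12 113 11 [ 1. 10.] [22. 32. 34.]
g2s -60 57 2 [ 6. 15.] [-33. -33. -32.]
g2s -60 65 28 [-22.  24.] [-34. -29. -23.]
g2s -60 73 20 [-11.  11.] [-30. -24. -21.]
g2s -60 81 21 [-10.  10.] [-28. -24. -22.]
g2s -60 89 23 [-11.   9.] [-29. -25. -22.]
g2s -60 97 15 [-9. 10.] [-29. -25. -22.]
g2s -60 105 18 [-8. 10.] [-29. -25. -22.]
g2s -60 113 11 [ 1. 11.] [-31. -25. -23.]
g3s 12 65 5 [-10.   7.] [25. 28. 28.]
g3s 12 73 17 [-9. 12.] [26. 29. 30.]
g3s 12 81 22 [-10.  11.] [25. 29. 32.]
g3s 12 89 20 [-10.  12.] [22. 29. 31.]
g3s 12 97 23 [-9. 11.] [22. 29. 32.]
g3s 12 105 20 [-10.  10.] [26. 30. 32.]
g3s 12 113 10 [-7. 11.] [27. 31. 34.]
g3s -60 65 8 [-8. 10.] [-30. -25. -24.]
g3s -60 73 19 [-10.  11.] [-31. -26. -22.]
g3s -60 81 16 [-6. 11.] [-32. -25. -22.]
g3s -60 89 20 [-7. 11.] [-33. -25. -23.]
g3s -60 97 23 [-11.  11.] [-31. -25. -23.]
g3s -60 105 18 [-5. 12.] [-34. -25. -22.]
g3s -60 113 14 [ 1. 12.] [-34. -26. -22.]
s1 12 97 6 [-11.   9.] [23. 27. 28.]
s1 12 105 19 [-10.  12.] [24. 29. 31.]
s1 12 113 17 [-9. 11.] [27. 30. 32.]
s1 -60 57 30 [-23.  21.] [-48. -45. -43.]
s1 -60 65 14 [-15.  20.] [-48. -45. -43.]
s1 -60 97 4 [-9. 10.] [-28. -26. -23.]
s1 -60 105 22 [-8. 11.] [-30. -25. -22.]
s1 -60 113 16 [-12.  10.] [-32. -25. -22.]
```

The fingertips really sit about 21 mm above the reported TCP height, so the tip was only riding on the rail's shoulder. Before going lower I check body clearance and the neighbours.

```bash
python3 -c "
from h import *
c,s=np.cos(-1.8435),np.sin(-1.8435)
w=cloud(pickle.load(open('pics/g3s.pkl','rb')))[60:205,200:400].reshape(-1,3)
X=np.c_[(w[:,:2]-(520,47.))@np.array([[c,-s],[s,c]]),w[:,2]]; X[:,1]+=24.2; X[:,0]+=153
for a in range(60,230,8):
    q=X[(X[:,2]>=a)&(X[:,2]<a+8)&(abs(X[:,0])<140)&(abs(X[:,1])<140)]
    if len(q): print(a,len(q),np.percentile(q[:,0],[2,98]).round(0),np.percentile(q[:,1],[2,98]).round(0))
w=cloud(pickle.load(open('pics/t0.pkl','rb')))[120:300,140:340].reshape(-1,3)
X=np.c_[(w[:,:2]-(518.8,48.5))@np.array([[c,-s],[s,c]]),w[:,2]]
m=(X[:,2]>12)&(abs(X[:,1])>58)&(abs(X[:,1])<200)&(abs(X[:,0])<230)
import scipy.spatial as S, scipy.sparse.csgraph as G
Q=X[m];n,l=G.connected_components(S.cKDTree(Q[:,:2]).sparse_distance_matrix(S.cKDTree(Q[:,:2]),9))
for i in range(n):
    q=Q[l==i]
    if len(q)>15: print('obj',len(q),np.percentile(q,[2,98],0).round(0).tolist())
"; python3 st.py
```

```text
60 128 [ -3. 135.] [-10.  -2.]
68 28 [-10.  42.] [-31.  29.]
76 35 [-10.  12.] [-32.  33.]
84 39 [-10.  12.] [-32.  31.]
92 45 [-11.  12.] [-33.  31.]
100 39 [-10.  12.] [-34.  32.]
108 35 [-9. 12.] [-32.  34.]
116 25 [-4. 12.] [-37.  34.]
124 20 [ 6. 13.] [-36.  35.]
132 16 [ 5. 12.] [-37.  35.]
140 14 [-8. 13.] [-37.  20.]
148 68 [-28.  33.] [-77.  81.]
156 125 [-29.  34.] [-78.  81.]
164 164 [-25.  34.] [-77.  82.]
172 161 [-28.  34.] [-77.  87.]
180 146 [-25.  33.] [-80.  88.]
188 419 [-28.  32.] [-86.  88.]
196 78 [-19.  23.] [-37.  18.]
204 69 [-22.  21.] [-37.  17.]
212 66 [-23.  21.] [-39.  17.]
220 37 [-21.  20.] [ 6. 16.]
228 37 [14. 33.] [-37.  17.]
obj 385 [[-93.0, 124.0, 18.0], [-46.0, 169.0, 89.0]]
obj 382 [[-215.0, 88.0, 13.0], [-128.0, 131.0, 27.0]]
obj 376 [[10.0, 124.0, 21.0], [56.0, 169.0, 89.0]]
obj 79 [[136.0, 77.0, 15.0], [158.0, 97.0, 53.0]]
obj 304 [[-93.0, -162.0, 12.0], [-15.0, -85.0, 21.0]]
obj 173 [[81.0, -173.0, 14.0], [170.0, -102.0, 28.0]]
t 6.43 chute xyz -152.7 -23.7 49.0 tip 41.0 F ch 0.8 0.1 0.4 w 44.8 yaw err 0.0011 tilt [-1.    -0.001  0.001] q [0.34 0.57 1.83 0.   0.75 0.61]
```

apply_moves(increments=[{"gripper":51,"delta_pos":[-2,0,0],"dr":[0,0,0]},{"gripper":51,"delta_pos":[-2,0,0],"dr":[0,0,0]},{"gripper":51,"delta_pos":[0,2,0],"dr":[0,0,0]},{"gripper":51,"delta_pos":[0,2,0],"dr":[0,0,0]},{"gripper":51,"delta_pos":[0,0,0],"dr":[0,0,0]}])

```text
t: 6.85
ee_pos: [580.0, 190.9, 90.3]
orientation: [1.41, 1.066, -1.404]
ft_force: [0.0, -0.4, 1.0]
width: 44.9
```

apply_moves(increments=[{"gripper":51,"delta_pos":[1.8,0,0],"dr":[0,0,0]},{"gripper":51,"delta_pos":[1.8,0,0],"dr":[0,0,0]},{"gripper":51,"delta_pos":[1.8,0,0],"dr":[0,0,0]},{"gripper":51,"delta_pos":[0,0,0],"dr":[0,0,0]},{"gripper":51,"delta_pos":[0,0,0],"dr":[0,0,0]}])

```text
t: 7.27
ee_pos: [574.9, 190.9, 34.4]
orientation: [1.404, 1.069, -1.41]
ft_force: [0.4, 0.1, 0.2]
width: 44.6
```

```bash
python3 st.py
```

```text
t 7.27 chute xyz -152.2 15.7 34.4 tip 26.4 F ch -0.2 0.3 0.2 w 44.6 yaw err 0.0007 tilt [-1.    -0.003  0.002] q [0.3  0.62 1.76 0.   0.76 0.57]
```

apply_moves(increments=[{"gripper":51,"delta_pos":[0.8,0,0],"dr":[0,0,0]},{"gripper":51,"delta_pos":[0.8,0,0],"dr":[0,0,0]},{"gripper":51,"delta_pos":[0.7,0,0],"dr":[0,0,0]},{"gripper":51,"delta_pos":[0,0,0],"dr":[0,0,0]},{"gripper":51,"delta_pos":[0,0,0],"dr":[0,0,0]}])

```text
t: 7.68
ee_pos: [576.1, 191.0, 12.0]
orientation: [1.406, 1.068, -1.407]
ft_force: [0.4, 0.2, 0.2]
width: 44.8
```

apply_moves(increments=[{"gripper":51,"delta_pos":[0,-0.5,0],"dr":[0,0,0]},{"gripper":51,"delta_pos":[0,-0.5,0],"dr":[0,0,0]},{"gripper":51,"delta_pos":[0,-0.4,0],"dr":[0,0,0]},{"gripper":51,"delta_pos":[0,-0.4,0],"dr":[0,0,0]},{"gripper":51,"delta_pos":[0,0,0],"dr":[0,0,0]}])

```text
t: 8.1
ee_pos: [562.0, 196.3, 14.6]
orientation: [1.411, 1.065, -1.4]
ft_force: [6.5, -4.3, 6.1]
width: 44.9
```

```bash
python3 st.py; python3 gate.py g4
```

```text
t 8.1 chute xyz -154.0 1.8 14.6 tip 6.6 F ch 2.4 7.5 6.1 w 44.9 yaw err 0.0015 tilt [-1.     0.006 -0.003] q [ 0.32  0.64  1.79 -0.    0.7   0.59]
top rail 72 [ 39.  -34.8  66.7] [[11.7, -38.5, 61.9], [66.2, -30.9, 71.7]]
top flap 68 [83.8  1.8 64.8] [[82.3, -40.8, 48.0], [86.2, 42.8, 73.8]]
top plate 0  
top block 559 [ 8.2  4.1 32. ] [[-24.3, -26.7, 28.5], [41.2, 35.3, 36.8]]
scene rail 61 [ 39.7 -32.6  66.9] [[12.6, -36.5, 61.9], [65.8, -29.9, 69.8]]
scene flap 121 [85.6 14.6 58.6] [[82.4, -39.3, 46.2], [86.5, 48.0, 71.6]]
scene plate 24 [-116.6   22.6   49.2] [[-120.3, 12.2, 44.8], [-113.4, 35.1, 52.3]]
scene block 435 [11.1  3.8 31.9] [[-24.6, -34.1, 28.6], [42.2, 35.3, 36.6]]
```

apply_moves(increments=[{"gripper":51,"delta_pos":[-0.3,-0.3,0],"dr":[0,0,0]},{"gripper":51,"delta_pos":[-0.2,-0.3,0],"dr":[0,0,0]},{"gripper":51,"delta_pos":[-0.1,-0.3,0],"dr":[0,0,0]},{"gripper":51,"delta_pos":[-0.1,-0.3,0],"dr":[0,0,0]},{"gripper":51,"delta_pos":[0,0,0],"dr":[0,0,0]}])

```text
t: 8.62
ee_pos: [546.8, 199.5, 19.7]
orientation: [1.407, 1.068, -1.407]
ft_force: [2.5, -0.8, 2.7]
width: 44.5
```

```bash
python3 st.py; python3 gate.py g5
```

```text
t 8.62 chute xyz -153.0 -13.7 19.7 tip 11.7 F ch 0.1 2.6 2.7 w 44.5 yaw err 0.001 tilt [-1. -0. -0.] q [0.33 0.62 1.82 0.   0.7  0.6 ]
top rail 70 [ 39.  -50.3  70.9] [[12.0, -53.9, 67.0], [65.9, -46.4, 74.5]]
top flap 74 [83.5 -7.2 91.4] [[82.3, -41.6, 53.9], [86.2, 28.7, 114.4]]
top plate 10 [-115.5   30.1   50.3] [[-118.0, 22.9, 46.4], [-113.7, 35.4, 51.6]]
top block 628 [ 9.8 -0.1 31.9] [[-23.7, -34.7, 28.4], [41.5, 34.3, 37.0]]
scene rail 54 [ 35.7 -49.   71.2] [[12.9, -53.1, 65.8], [63.5, -44.3, 73.5]]
scene flap 131 [85.5 -1.2 84.2] [[82.5, -39.5, 49.3], [86.5, 30.7, 112.9]]
scene plate 26 [-116.    23.2   49.1] [[-120.5, 10.2, 44.6], [-112.6, 35.1, 51.3]]
scene block 428 [10.9  4.1 32.2] [[-24.2, -33.5, 28.7], [42.0, 35.6, 36.3]]
```

apply_moves(increments=[{"gripper":51,"delta_pos":[0,-0.3,0],"dr":[0,0,0]},{"gripper":51,"delta_pos":[0.1,-0.3,0],"dr":[0,0,0]},{"gripper":51,"delta_pos":[0.1,-0.3,0],"dr":[0,0,0]},{"gripper":51,"delta_pos":[0,-0.1,0],"dr":[0,0,0]},{"gripper":51,"delta_pos":[0,0,0],"dr":[0,0,0]}])

```text
t: 9.13
ee_pos: [537.0, 201.8, 16.8]
orientation: [1.406, 1.069, -1.408]
ft_force: [2.2, 0.2, -1.0]
width: 44.9
```

```bash
python3 st.py; python3 gate.py g6
```

```text
t 9.13 chute xyz -152.5 -23.8 16.8 tip 8.8 F ch -0.8 2.1 -1.0 w 44.9 yaw err 0.0009 tilt [-1.    -0.001  0.001] q [0.34 0.62 1.84 0.   0.69 0.61]
top rail 71 [ 39.  -60.3  69.3] [[12.4, -63.9, 65.6], [65.6, -56.4, 73.2]]
top flap 60 [ 83.1 -20.6 115.6] [[82.3, -41.6, 61.8], [86.1, 6.8, 132.8]]
top plate 22 [-115.8   26.1   50. ] [[-120.7, 12.8, 46.9], [-113.4, 35.1, 52.3]]
top block 630 [ 8.9  0.3 32.2] [[-24.1, -34.6, 28.5], [41.7, 34.4, 36.6]]
scene rail 48 [ 33.9 -58.4  69.7] [[12.0, -62.9, 64.5], [54.8, -54.5, 72.4]]
scene flap 137 [ 85.6 -16.6  97.7] [[82.3, -43.1, 51.7], [86.7, 7.7, 130.9]]
scene plate 26 [-115.8   24.1   49.4] [[-120.3, 11.0, 44.5], [-113.5, 35.7, 52.5]]
scene block 428 [10.4  4.  31.9] [[-24.5, -34.0, 28.6], [42.5, 35.3, 36.4]]
```

The gate is open to about 1.03 rad and held, with the rack untouched. I start pushing along +x.

apply_moves(increments=[{"gripper":51,"delta_pos":[0.2,0,0.5],"dr":[0,0,0]},{"gripper":51,"delta_pos":[0.2,0,0.8],"dr":[0,0,0]},{"gripper":51,"delta_pos":[0,0,0.8],"dr":[0,0,0]},{"gripper":51,"delta_pos":[0,0,0.8],"dr":[0,0,0]},{"gripper":51,"delta_pos":[0,0,0.6],"dr":[0,0,0]}])

```text
t: 9.65
ee_pos: [528.1, 167.0, 13.3]
orientation: [1.407, 1.068, -1.407]
ft_force: [2.7, 0.7, -0.3]
width: 44.7
```

```bash
python3 st.py; python3 gate.py g7
```

```text
t 9.65 chute xyz -116.6 -23.0 13.3 tip 5.3 F ch -1.4 2.4 -0.3 w 44.7 yaw err -0.0 tilt [-1. -0.  0.] q [0.28 0.6  1.88 0.   0.65 0.56]
top rail 65 [ 39.  -60.3  69.4] [[12.2, -63.6, 66.1], [65.7, -56.4, 72.8]]
top flap 61 [ 83.1 -19.7 112.8] [[82.3, -41.7, 59.7], [86.3, 8.9, 133.6]]
top plate 0  
top block 638 [24.9 -0.3 32. ] [[-8.3, -34.3, 28.5], [57.2, 34.6, 36.5]]
scene rail 49 [ 34.  -58.   69.4] [[11.7, -63.1, 64.4], [55.2, -55.2, 72.7]]
scene flap 141 [ 85.5 -17.5  97.6] [[82.8, -42.7, 51.7], [86.4, 8.0, 131.0]]
scene plate 25 [-98.4  23.9  49.5] [[-104.4, 10.7, 45.4], [-96.6, 35.8, 51.4]]
scene block 443 [27.2  4.4 32.1] [[-7.4, -33.4, 28.6], [58.7, 35.5, 36.6]]
```

apply_moves(increments=[{"gripper":51,"delta_pos":[0,0,0.8],"dr":[0,0,0]},{"gripper":51,"delta_pos":[0,0,0.9],"dr":[0,0,0]},{"gripper":51,"delta_pos":[0,0,0.9],"dr":[0,0,0]},{"gripper":51,"delta_pos":[0,0,0.9],"dr":[0,0,0]},{"gripper":51,"delta_pos":[0,0,0.8],"dr":[0,0,0]}])

```text
t: 10.17
ee_pos: [516.8, 125.9, 13.5]
orientation: [1.407, 1.068, -1.406]
ft_force: [2.2, 3.0, 0.8]
width: 44.5
```

```bash
python3 st.py; python3 gate.py g8
```

```text
t 10.17 chute xyz -74.0 -22.7 13.5 tip 5.5 F ch -3.5 1.3 0.8 w 44.5 yaw err 0.0005 tilt [-1.  0. -0.] q [0.22 0.58 1.93 0.   0.63 0.49]
top rail 49 [ 47.8 -60.1  69.4] [[29.4, -63.4, 66.8], [66.1, -56.2, 73.7]]
top flap 61 [ 83.2 -19.7 114.6] [[82.2, -41.5, 62.1], [86.2, 8.6, 132.9]]
top plate 0  
top block 491 [59.1 -1.2 31.8] [[33.7, -34.6, 28.4], [100.0, 33.1, 36.8]]
scene rail 49 [ 34.9 -58.5  69.2] [[11.3, -62.9, 64.7], [55.4, -54.9, 71.9]]
scene flap 139 [ 85.5 -17.8  98.1] [[82.4, -42.9, 52.3], [86.5, 8.9, 129.7]]
scene plate 26 [-55.5  28.3  50.1] [[-60.9, 15.2, 45.1], [-52.8, 36.5, 52.2]]
scene block 360 [63.1  2.3 32. ] [[35.3, -33.8, 28.6], [102.3, 34.5, 36.3]]
```

apply_moves(increments=[{"gripper":51,"delta_pos":[0,0,0.8],"dr":[0,0,0]},{"gripper":51,"delta_pos":[0,0,0.9],"dr":[0,0,0]},{"gripper":51,"delta_pos":[0,0,0.9],"dr":[0,0,0]},{"gripper":51,"delta_pos":[0,0,0.9],"dr":[0,0,0]},{"gripper":51,"delta_pos":[0,0,0.8],"dr":[0,0,0]}])

```text
t: 10.68
ee_pos: [505.1, 84.5, 13.4]
orientation: [1.407, 1.068, -1.407]
ft_force: [2.7, 2.5, 0.3]
width: 44.5
```

```bash
python3 st.py; python3 gate.py g9
```

```text
t 10.68 chute xyz -31.0 -22.8 13.4 tip 5.4 F ch -3.1 1.9 0.3 w 44.5 yaw err 0.0006 tilt [-1.  0. -0.] q [0.14 0.57 1.98 0.   0.6  0.41]
top rail 0  
top flap 61 [ 83.1 -19.6 113.5] [[82.3, -41.5, 59.1], [86.0, 8.5, 133.8]]
top plate 0  
top block 482 [117.6  -2.2  32.1] [[93.2, -34.6, 28.4], [143.0, 32.2, 37.1]]
scene rail 48 [ 34.6 -59.   69.1] [[12.8, -62.6, 64.9], [56.0, -54.8, 72.2]]
scene flap 140 [ 85.5 -17.3  97.9] [[82.3, -42.8, 52.7], [86.6, 7.0, 130.5]]
scene plate 27 [-12.8  24.5  49.6] [[-17.0, 10.7, 45.4], [-9.5, 36.6, 52.4]]
scene block 421 [117.3   2.8  32.3] [[-11.8, -33.4, 28.5], [144.7, 34.4, 36.6]]
```

apply_moves(increments=[{"gripper":51,"delta_pos":[0,0,0.5],"dr":[0,0,0]},{"gripper":51,"delta_pos":[0,0,0.4],"dr":[0,0,0]},{"gripper":51,"delta_pos":[0,0,0.4],"dr":[0,0,0]},{"gripper":51,"delta_pos":[0,0,0.4],"dr":[0,0,0]},{"gripper":51,"delta_pos":[0,0,0.3],"dr":[0,0,0]}])

```text
t: 11.2
ee_pos: [499.9, 65.8, 13.4]
orientation: [1.407, 1.068, -1.407]
ft_force: [2.5, 1.6, -0.4]
width: 44.7
```

```bash
python3 st.py; python3 gate.py g10
```

```text
t 11.2 chute xyz -11.5 -22.8 13.4 tip 5.4 F ch -2.2 2.0 -0.4 w 44.7 yaw err 0.0008 tilt [-1. -0. -0.] q [0.11 0.56 1.99 0.   0.59 0.38]
top rail 0  
top flap 18 [ 84.2   0.6 124.2] [[82.3, -11.3, 111.6], [86.1, 10.3, 131.9]]
top plate 0  
top block 611 [129.8  -0.9  32.2] [[97.4, -34.4, 28.5], [161.6, 32.7, 37.0]]
scene rail 47 [ 33.3 -57.8  69.8] [[12.0, -61.9, 65.6], [55.6, -54.6, 72.0]]
scene flap 134 [ 85.4 -17.9  98.1] [[82.4, -42.6, 51.8], [86.6, 8.5, 129.8]]
scene plate 27 [ 6.1 24.2 49.7] [[-0.3, 11.8, 45.4], [7.9, 36.2, 51.9]]
scene block 517 [128.1   3.   32.2] [[6.9, -32.6, 28.7], [162.7, 34.4, 37.0]]
```

Rack x≈129. I push slowly until the force rises at the stop.

apply_moves(increments=[{"gripper":51,"delta_pos":[0,0,0.15],"dr":[0,0,0]},{"gripper":51,"delta_pos":[0,0,0.15],"dr":[0,0,0]},{"gripper":51,"delta_pos":[0,0,0.15],"dr":[0,0,0]},{"gripper":51,"delta_pos":[0,0,0],"dr":[0,0,0]},{"gripper":51,"delta_pos":[0,0,0],"dr":[0,0,0]}])

```text
t: 11.72
ee_pos: [500.6, 63.9, 14.0]
orientation: [1.41, 1.068, -1.402]
ft_force: [3.3, 16.2, -0.0]
width: 45.0
```

```bash
python3 st.py; python3 gate.py g11 | grep -v rail
```

```text
t 11.72 chute xyz -9.9 -21.7 14.0 tip 6.0 F ch -16.5 -1.2 -0.0 w 45.0 yaw err 0.0012 tilt [-1.     0.003 -0.003] q [0.1  0.56 1.99 0.   0.59 0.37]
top flap 14 [ 84.4   5.2 120.6] [[82.5, -6.0, 108.6], [86.0, 13.5, 129.7]]
top plate 0  
top block 592 [131.7  -0.2  32.1] [[98.9, -34.6, 28.4], [163.3, 33.2, 37.1]]
scene flap 133 [ 85.5 -15.7  96.8] [[82.8, -38.9, 53.0], [86.7, 10.2, 128.7]]
scene plate 27 [ 6.1 25.2 50.5] [[1.4, 13.1, 44.8], [9.2, 35.7, 52.9]]
scene block 512 [129.1   2.6  32.3] [[7.7, -33.1, 28.9], [162.7, 34.9, 36.7]]
```

The push force is 16 N and the rack is stopped, so it is home. I back off and let the gate down gently.

apply_moves(increments=[{"gripper":51,"delta_pos":[0,0,-0.5],"dr":[0,0,0]},{"gripper":51,"delta_pos":[0,0,-0.8],"dr":[0,0,0]},{"gripper":51,"delta_pos":[0,0,-0.7],"dr":[0,0,0]},{"gripper":51,"delta_pos":[0,0.3,0],"dr":[0,0,0]},{"gripper":51,"delta_pos":[0,0.4,0],"dr":[0,0,0]}])

```text
t: 12.23
ee_pos: [511.0, 79.6, 13.3]
orientation: [1.406, 1.069, -1.406]
ft_force: [2.1, 0.6, 0.6]
width: 44.9
```

apply_moves(increments=[{"gripper":51,"delta_pos":[0,0.4,0],"dr":[0,0,0]},{"gripper":51,"delta_pos":[0,0.4,0],"dr":[0,0,0]},{"gripper":51,"delta_pos":[0,0.4,0],"dr":[0,0,0]},{"gripper":51,"delta_pos":[0,0.4,0],"dr":[0,0,0]},{"gripper":51,"delta_pos":[0,0.4,0],"dr":[0,0,0]}])

```text
t: 12.65
ee_pos: [530.4, 73.3, 13.3]
orientation: [1.407, 1.068, -1.407]
ft_force: [1.2, -0.5, -1.1]
width: 44.8
```

```bash
python3 st.py; python3 gate.py g12
```

```text
t 12.65 chute xyz -27.1 4.5 13.3 tip 5.3 F ch 0.1 1.3 -1.1 w 44.8 yaw err 0.0003 tilt [-1. -0.  0.] q [ 0.12  0.59  1.92 -0.    0.63  0.39]
top rail 0  
top flap 42 [84.1 19.9 60.8] [[82.3, -6.4, 47.1], [86.1, 46.5, 63.7]]
top plate 0  
top block 601 [131.   -0.   32.2] [[98.2, -33.7, 28.5], [162.6, 32.9, 36.8]]
scene rail 62 [ 38.9 -29.7  63.7] [[12.6, -33.3, 58.7], [66.4, -26.5, 67.0]]
scene flap 85 [85.5  8.3 55.1] [[82.5, -35.4, 45.4], [86.7, 48.9, 60.2]]
scene plate 51 [ 1.4 32.5 49.5] [[-35.6, 11.4, 44.5], [8.9, 37.0, 52.3]]
scene block 536 [127.9   2.8  32.4] [[6.1, -32.6, 28.6], [162.9, 34.5, 36.9]]
```

The gate is nearly shut. I move 10 mm further in +y, then lift straight up.

apply_moves(increments=[{"gripper":51,"delta_pos":[0,0.4,0],"dr":[0,0,0]},{"gripper":51,"delta_pos":[0,0.4,0],"dr":[0,0,0]},{"gripper":51,"delta_pos":[0,0.3,0],"dr":[0,0,0]},{"gripper":51,"delta_pos":[0,0,0],"dr":[0,0,0]},{"gripper":51,"delta_pos":[-1,0,0],"dr":[0,0,0]}])

```text
t: 13.17
ee_pos: [539.4, 70.6, 22.2]
orientation: [1.405, 1.07, -1.41]
ft_force: [1.0, -0.0, -0.3]
width: 44.7
```

apply_moves(increments=[{"gripper":51,"delta_pos":[-2.5,0,0],"dr":[0,0,0]},{"gripper":51,"delta_pos":[-3,0,0],"dr":[0,0,0]},{"gripper":51,"delta_pos":[-3,0,0],"dr":[0,0,0]},{"gripper":51,"delta_pos":[-3,0,0],"dr":[0,0,0]},{"gripper":51,"delta_pos":[-3,0,0],"dr":[0,0,0]}])

```text
t: 13.58
ee_pos: [540.1, 70.8, 170.4]
orientation: [1.406, 1.068, -1.407]
ft_force: [0.1, 1.1, 0.2]
width: 44.8
```

apply_moves(increments=[{"gripper":51,"delta_pos":[-2,0,-3.5],"dr":[0,0,0]},{"gripper":51,"delta_pos":[0,0,-3.5],"dr":[0,0,0]},{"gripper":51,"delta_pos":[0,0,-3.5],"dr":[0,0,0]},{"gripper":51,"delta_pos":[0,0,-3],"dr":[0,0,0]},{"gripper":51,"delta_pos":[0,0,0],"dr":[0,0,0]}])

```text
t: 14.0
ee_pos: [578.1, 205.4, 189.6]
orientation: [1.407, 1.07, -1.402]
ft_force: [-0.5, 0.0, 0.2]
width: 44.9
```

```bash
python3 st.py; python3 gate.py g13; python3 -c "
from h import *
d=pickle.load(open('pics/g13s.pkl','rb'));cv2.imwrite('pics/v4.png',cv2.resize(d['img'][100:250,160:360],None,fx=4,fy=4,interpolation=2)[:,:,::-1])"
```

```text
t 14.0 chute xyz -167.1 14.8 189.6 tip 181.6 F ch 0.1 -0.5 0.2 w 44.9 yaw err 0.004 tilt [-1.     0.002 -0.003] q [0.32 0.42 1.67 0.   1.05 0.59]
top rail 70 [ 38.3 -31.3  64.2] [[12.0, -34.7, 60.2], [65.8, -27.1, 68.4]]
top flap 62 [84.1  1.2 57.2] [[82.3, -38.8, 46.7], [86.3, 45.1, 61.0]]
top plate 29 [ 5.3 23.2 49.9] [[1.3, 11.8, 46.6], [9.1, 35.5, 52.3]]
top block 630 [130.   -2.4  32.2] [[97.6, -34.8, 28.4], [162.6, 32.9, 37.1]]
scene rail 60 [ 38.2 -29.6  64.1] [[13.1, -33.2, 58.3], [65.0, -26.8, 66.4]]
scene flap 85 [85.6  7.8 55. ] [[82.1, -36.2, 45.5], [86.6, 47.8, 60.6]]
scene plate 26 [ 6.4 23.7 50.3] [[1.6, 12.5, 45.4], [9.2, 36.8, 52.6]]
scene block 510 [128.9   3.   32.2] [[7.6, -33.0, 28.6], [162.8, 34.9, 36.8]]
```

View pics/v4.png

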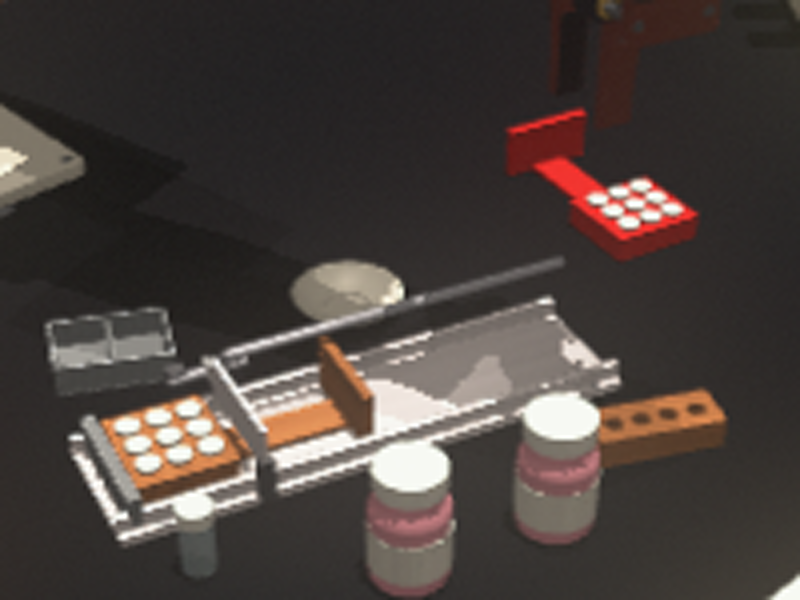

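The picture shows the rack's block against the end stop at (130,460), the gate shut across the strip at (240,410), bystanders in place and the gripper clear. I hand the job in.

```bash
python3 -c "
from h import *
print(ctrl.close_job())"
```

```text
the job is handed in; nothing more can be done
None
```

I pushed the rack home against the end stop with the gate held open, then let the gate fall shut behind it and handed the job in at about 14 s. The interface gives no verdict.

**What happened**
- **First try at the gate:** it slipped and fell shut before the rack was touched. The fingertips sit about 21 mm above the reported TCP height, where the text says 8 mm below. The tip was riding on the rail's shoulder and reached about 30 N there. The two pictures before and after this slip put the rack at the same place.
- **Second try:** I went in lower and followed the rail's arc. The gate opened to about 1.03 rad and was held there through the push.
- **Push:** the rack moved along the chute until the push force rose to about 16 N at the stop. I then backed off, let the gate down slowly and lifted clear.

**Last checks**
- **Gate:** the rail reads y −31, z 64 and the flap top z about 58, the same as at the start, so it is shut.
- **Rack:** both cameras put its x at 129–131 mm against the dock's 132 mm, and its top height matches a flat rack. The cameras disagree by about 2 mm, and the rack may have sprung back up to 1 mm after the push. Both are inside the 6 mm limit.
- **Bystanders and robot:** in the last picture the bystanders stand where they were. The gripper is clear, with wrist force about 0.5 N.

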